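Hold the photometer's shutter open at the mark

TASK

Set the photometer's lamp selector so that the white line on the knob points at the green dot, then take the yellow tab and pull the spring-return shutter slide out until its white index line is level with the red rider on the scale rail. Finish while still holding it there, so that the reading can be taken: it must not spring back. Leave the microplate and the other things on the bench where they are.

Things in the scene. Friction and masses are not known exactly. Their poses are not given: they have to be found in the camera images.
- reader: White bench-top plate photometer, fixed: 220 mm (its x) x 300 mm (its y) x 100 mm tall. Origin at the centre of its underside, on the bench. Its -x face is the front, turned more or less to the robot; the shutter slide comes out of that face. The selector stands on the top, in the front corner on its -y side.
- knob_grip (a point): On the selector knob's vertical axis, at the height to grip, 30 mm above the photometer's top. The knob is black: a 46 mm disc 5 mm thick, with an upright grip bar on it, 42 mm long, 14 mm thick, rising from 5 to 42 mm above the top. The bar lies along the line from the axis to knob_pointer.
- knob_pointer (a point): The point on the photometer's top that the white line on the knob's bar points at: 44 mm from the knob's axis; it goes round with the knob. The four positions' dots lie on this same 44 mm circle.
- selector (a joint): Angle of the selector knob (rad), growing clockwise seen from above. It clicks into four positions 0.46 rad apart: 0 (off, fixed small white dot, where it starts), 0.46, 0.92, 1.38; stops just beyond both ends. Clicking over takes about 0.06 N m; left free within about 0.2 rad of a position it settles into it.
- dot_green: Green dot, 16 mm across, flat on the photometer's top beside the knob, marking the green lamp's position: any of the three beyond off (the three coloured dots change places). Origin at its centre.
- dot_blue: Blue dot, as the green one: another lamp's position.
- dot_orange: Orange dot, as the green one: another lamp's position.
- shutter_grip (a point): Where to take the shutter's yellow finger tab: its middle, 81 mm above the bench. The tab is an upright plate 10 mm thick (photometer x), 44 mm wide (photometer y), from 49 to 101 mm above the bench; when home its middle plane stands 50 mm in front of the photometer's front face, with free space before and behind it. A flat steel bar 28 mm wide, top 60 mm above the bench, joins it to the photometer. Pinch the tab front to back, from above.
- shutter (a joint): How far the shutter slide is pulled out (m): 0 home, 0.068 at its stop; it moves straight along the photometer's -x. A spring pulls it home: about 4 N at home, 10 N at 0.05; nothing latches it.
- shutter_index (a point): End of the white line on the index arm that sticks out of the tab's side to the photometer's +y side: 41 mm to the side of shutter_grip, in the tab's middle plane, 81 mm above the bench; it moves with the slide.
- mark: Red rider fixed on the aluminium scale rail beside the slide (rail 14 mm wide, its top 75 mm above the bench, on the photometer's +y side of the tab, 50 mm from the slide's middle line). The rider is 4 mm along the slide's travel, 18 mm across, 9 mm tall; origin at the centre of its underside, axes as the photometer's. It stands 26 to 50 mm further out than the index does at home.
- plate_mid (a point): Bystander, loose: clear 96-well microplate, 128 x 86 x 14 mm, lying on the black window on top of the photometer. The point is its centre, half-way up.
- vial_mid (a point): Bystander, loose: small amber vial with a blue cap, 28 mm across, 50 mm tall, standing in front of the photometer on the selector's side. The point is its centre, half-way up.
- jug_mid (a point): Bystander, loose: white plastic mug with a handle, 90 mm across, 120 mm tall. The point is its centre, half-way up.
- reservoir_mid (a point): Bystander, loose: white open reagent trough, 85 x 150 x 42 mm. The point is its centre, half-way up.
- tipbox_mid (a point): Bystander, loose: yellow pipette-tip box, 120 x 85 x 63 mm. The point is its centre, half-way up.
- reagent_mid (a point): Bystander, loose: clear bottle with a blue cap, 68 mm across, 150 mm tall. The point is its centre, half-way up.
- mouse_mid (a point): Bystander, loose: black computer mouse, 100 x 60 x 32 mm, on a black mat. The point is its centre, half-way up.

How it is judged:
By the outcome, as a careful person would: the job done as asked, in the order asked, and still so for the second after the job is handed in, while the arm keeps its last pose, push and grip.
It also fails if it takes over 45 s, if anything falls off the work surface, if the arm or the gripper's body presses on something with over 40 N, if the wrist force passes 120 N, or if a joint passes its speed limit or range.

ROBOT

A 6-joint arm with a two-finger parallel gripper is mounted at the origin on the work surface. World frame = base frame: x ahead of the robot, y to its left, z up, the work surface at z = 0. Lengths are in m, angles in rad, forces in N, time in s.
With the tool pointing down it reaches from about 0.275 to 0.825 m from the base axis. Payload 5.2 kg.
Tool frame: the origin (TCP) lies at the very end of the fingers, on their centre line; the grasp point (between the pads) lies ctrl.pinch_z behind it (ctrl.pinch_z is the distance from the TCP to the grasp point, in m); z points along the fingers, y is the direction in which the jaws open and shut (so a half turn about z gives the same grasp; the last joint's range is limited). The gripper opens to 93 mm and grips with 3 to 60 N. Pads are 15 mm wide; open, the fingers measure 128 mm over their backs; the gripper's body (75 mm by 188 mm) begins 65 mm behind the grasp point.
Start: joints at [0.98, 0.259, 1.535, -0, 1.348, -0.203], TCP at [0.208, 0.509, 0.191] pointing down, gripper open.
Joint ranges: [-3.14, 3.14], [-0.91, 2.08], [0.19, 2.58], [-1.22, 4.36], [0.22, 2.71], [-3.12, 3.12]. Speed limits (rad/s): [2.57, 2.57, 3.14, 3.14, 3.14, 3.14].

INTERFACE

Orientations are given as a unit quaternion [w, x, y, z].
In Python, from cell import ctrl gives the robot as it stands.
- The arm moves only by the tool move_arm, never from a script. Its argument "targets" is a list of rows, each a list of 5 numbers: the shift along the tool's x, y, z each as a share of 0.4 m, from -1 to 1, then the turn about the tool's z as a share of 360 degrees, from -1 to 1, then the opening, from 0 (shut) to 1 (fully open). In form: [[x, y, z, yaw, grip], ...]. A call has 1 to 10 rows; each row shifts and turns the pose as measured when the row begins, along the tool's axes as they then stand; what a row does not reach is not made up. A row lasts 1/8 s, in which the tool goes at most 62.5 mm and 10.7 degrees, less where a joint would pass 70% of its speed; a pose out of reach is approached as far as the arm can. A call with a number of a shift or a turn outside -1 to 1 is refused whole. A call with a gripper value outside its range is refused whole. The fingers move at their own pace and stop on an object; "force" is the grip in N (left out, the last holds). Time passes only in rows, so rows that do not move let the fingers close. It gives the time, the measured TCP pose, the force and the opening at its end, in the units of the state.
- ctrl.get_obs(): the state, without advancing time (a new reading comes with each control period).
- ctrl.grab_frame(name): name is "scene" or "top" or "wrist"; returns a dict with "img" (400x640x3 uint8, blue, green, red), "z_map" (400x640 float32, m along the optical axis (not along the pixel's ray), 0 where there is no reading), "mtx" (3x3 intrinsics, pixels), "R" (3x3) and "t" (3): a world point X has camera coordinates R X + t. Camera axes: x right, y down, z forward; pixel columns grow to the right and rows downward; lengths in m; the calibration is good to about 2 mm. A picture is of the moment at which its call begins.
- ctrl.job_done(): hands the job in, once; it reports no verdict.
The state is a dict: "time_s": time; "joint_positions": joint angles; "joint_velocities": joint speeds; "effort": joint torques, N m; "position": TCP position; "ee_rot": TCP orientation; "ft_force": force on the tool from outside, world axes, zero at the start; "torque": the same for the moment, N m; "gripper_width": opening from 0.0 (shut) to 1.0 (fully open).
Only numpy, scipy, OpenCV 4.12 (cv2) and the standard library are available. Lean on these libraries where they do the work, as an engineer would, in place of code of your own. Each camera call takes 0.05 s, during which the arm holds its last target.

## Working session

There is one attempt and no reset: what is moved stays moved. The work goes in short steps, Python scripts to look and compute and a tool call to move; the robot and the scene stay as the last step left them, time stands still between calls to the robot, and variables do not carry over. Pictures are saved under pics/ and viewed, and the job is handed in when it is done.

Besides the shell and the picture viewer there is one more tool, called as name(argument=value, ...) on one line, values as JSON. move_arm: Moves the arm, as the interface text tells. Its arguments: {"type":"object","properties":{"targets":{"type":"array","items":{"type":"array","items":{"type":"number"}}},"force":{"type":"number"}},"required":["targets"]}

```bash
mkdir -p pics; ls; python3 - <<'E'
from cell import ctrl
import cv2,numpy as np
o=ctrl.get_obs(); print(o, ctrl.pinch_z)
for n in ["scene","top","wrist"]:
    f=ctrl.grab_frame(n); cv2.imwrite(f"pics/{n}0.png",f["img"]); np.savez(f"pics/{n}0.npz",**f)
    print(n,f["mtx"].tolist(),(-f["R"].T@f["t"]).round(3),f["R"].round(3).tolist())
E
```

```text
pics
{'time_s': 0.0, 'joint_positions': array([ 9.80202254e-01,  2.59318298e-01,  1.53611166e+00, -1.14864766e-05,
        1.34796308e+00, -2.02812739e-01]), 'joint_velocities': array([-0.00104551,  0.00340172, -0.00021807,  0.00026428, -0.00043505,
        0.00016309]), 'effort': array([-3.98855045e-04, -4.37299418e+01, -2.83999962e+01,  7.19709601e-02,
        4.09804936e-02, -1.73077856e-04]), 'position': array([0.20762202, 0.50865797, 0.19021957]), 'ee_rot': array([-3.42650778e-04,  1.92676779e-01,  9.81261865e-01, -8.32446382e-04]), 'ft_force': array([-0.5427542 ,  0.27680212, -0.14390684]), 'torque': array([ 0.02140888, -0.01965639,  0.00274574]), 'gripper_width': 1.001034829797775} 0.0188
scene [[373.33826023829175, 0.0, 314.7977727249173], [0.0, 373.33826023829175, 197.76755727725234], [0.0, 0.0, 1.0]] [ 1.103 -0.526  0.892] [[0.672, 0.741, 0.014], [0.523, -0.461, -0.717], [-0.524, 0.489, -0.697]]
top [[361.9453417453008, 0.0, 315.3688160207449], [0.0, 361.9453417453008, 196.66568057712254], [0.0, 0.0, 1.0]] [0.399 0.063 1.349] [[-0.008, -1.0, 0.025], [-0.996, 0.006, -0.085], [0.085, -0.025, -0.996]]
wrist [[312.2600901305664, 0.0, 325.0692660993623], [0.0, 312.2600901305664, 193.10276212269966], [0.0, 0.0, 1.0]] [0.141 0.537 0.383] [[0.378, 0.926, -0.002], [0.894, -0.365, 0.259], [0.239, -0.099, -0.966]]
```

View pics/scene0.png

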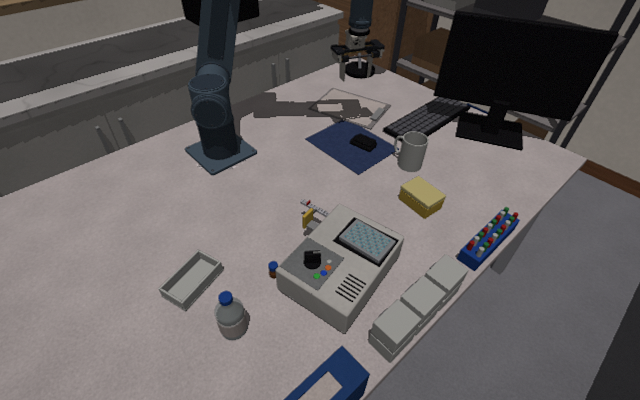

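View pics/top0.png

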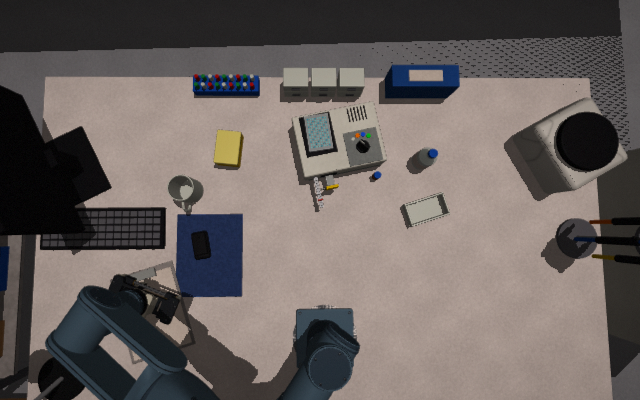

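View pics/wrist0.png

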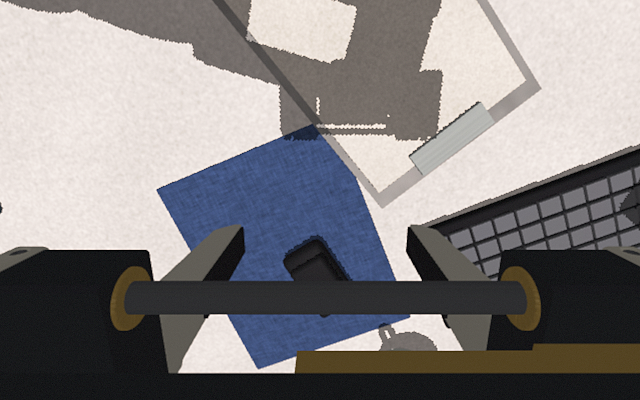

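Scene view: the reader is around (340,265), with the knob at (313,258), dots near (322,270) and the tab at (308,217). In the top view the knob is at (362,146), the tab at (332,184) and the rail around (319,192). Next I'll measure and zoom.

```bash
cat > h.py <<'E'
import numpy as np,cv2
def load(n): return dict(np.load(f"pics/{n}.npz"))
def ray(f,u,v):
    d=f["R"].T@np.linalg.inv(f["mtx"])@np.array([u,v,1.0]); c=-f["R"].T@f["t"]; return c,d
def onz(f,u,v,z):
    c,d=ray(f,u,v); return c+d*(z-c[2])/d[2]
def proj(f,X):
    p=f["mtx"]@(f["R"]@np.asarray(X,float)+f["t"]); return p[:2]/p[2]
def blobs(f,lo,hi,box,mina=4):
    x0,y0,x1,y1=box; h=cv2.cvtColor(f["img"],cv2.COLOR_BGR2HSV)[y0:y1,x0:x1]
    m=cv2.inRange(h,lo,hi); n,l,s,c=cv2.connectedComponentsWithStats(m)
    return [(s[i][4],(c[i]+[x0,y0]).round(1).tolist()) for i in range(1,n) if s[i][4]>=mina]
C=dict(green=((50,120,60),(75,255,255)),blue=((105,130,60),(125,255,255)),orange=((5,150,100),(17,255,255)),yellow=((20,130,80),(32,255,255)),red=((0,150,70),(4,255,255)))
E
python3 - <<'E'
from h import *
for n,box,zb in [("top0",(285,95,395,215),0),("scene0",(260,190,410,330),0)]:
    f=load(n); x0,y0,x1,y1=box
    cv2.imwrite(f"pics/{n}_z.png",cv2.resize(f["img"][y0:y1,x0:x1],None,fx=5,fy=5,interpolation=cv2.INTER_NEAREST)[:600,:800])
    for k,(lo,hi) in C.items():
        for a,c in blobs(f,lo,hi,box):
            z={'yellow':.1,'red':.08}.get(k,.1); print(n,k,a,c,onz(f,*c,z).round(4))
E
```

```text
top0 green 19 [368.0, 135.1] [ 0.7224 -0.1562  0.1   ]
top0 blue 17 [362.4, 133.9] [ 0.7268 -0.1364  0.1   ]
top0 blue 39 [377.0, 174.6] [ 0.5817 -0.185   0.1   ]
top0 orange 20 [357.1, 135.0] [ 0.7228 -0.1176  0.1   ]
top0 yellow 45 [332.0, 186.3] [ 0.5413 -0.0269  0.1   ]
top0 red 6 [320.0, 199.5] [0.4971 0.0145 0.08  ]
scene0 green 27 [316.3, 275.6] [ 0.717  -0.1561  0.1   ]
scene0 blue 64 [272.8, 265.6] [ 0.6207 -0.2189  0.1   ]
scene0 blue 28 [323.2, 272.5] [ 0.7217 -0.1368  0.1   ]
scene0 orange 24 [327.7, 267.0] [ 0.7172 -0.1168  0.1   ]
scene0 yellow 95 [404.6, 197.3] [0.6875 0.2366 0.1   ]
scene0 yellow 79 [306.3, 216.8] [ 0.5496 -0.0425  0.1   ]
scene0 red 4 [307.8, 202.5] [0.4936 0.0127 0.08  ]
```

```bash
ls pics
```

```text
scene0.npz
scene0.png
scene0_z.png
top0.npz
top0.png
top0_z.png
wrist0.npz
wrist0.png
```

View pics/top0_z.png

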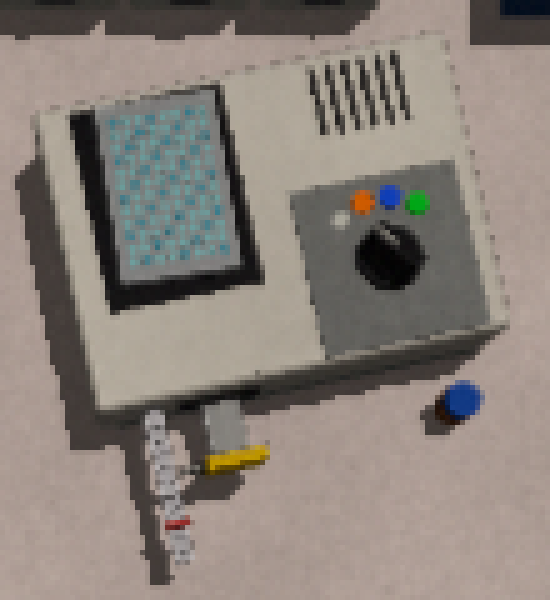

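View pics/scene0_z.png

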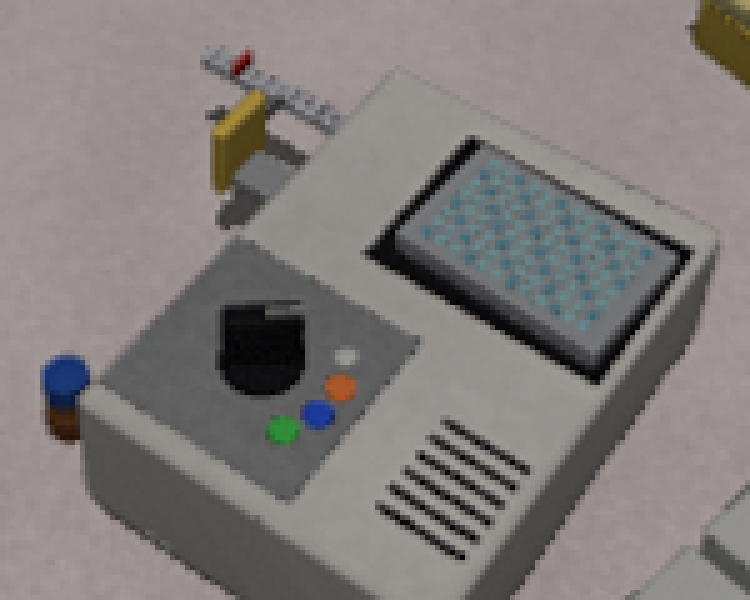

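Positions read from the dots give the order off–orange–blue–green, so green is at 1.38 rad. The knob axis is near (0.680, -0.136), and the dot spacing is 20 mm, as it should be. I'll fly above the knob with a raised tool.

move_arm(targets=[[0,0,-0.1,0,1],[-0.08,-0.05,-0.1,0,1],[-0.12,-0.075,0,0,1],[-0.12,-0.075,0,0,1],[-0.12,-0.075,0,0,1],[-0.12,-0.075,0,0,1],[-0.12,-0.075,0,0,1],[-0.12,-0.075,0,0,1],[-0.12,-0.075,0,0,1],[-0.12,-0.075,0,0,1]], force=30)

```text
time_s: 1.4
position: [0.5009, 0.1019, 0.2714]
ee_rot: [-0.001, 0.189, 0.982, -0.002]
ft_force: [-0.1, 0.6, -0.4]
gripper_width: 1.002
```

move_arm(targets=[[-0.13,-0.077,0,0,1],[-0.13,-0.077,0,0,1],[-0.13,-0.077,0,0,1],[-0.13,-0.077,0,0,1],[-0.12,-0.075,0,0,1],[0,0,0,-0.029,1],[0,0,0,-0.029,1],[0,0,0,-0.029,1],[0,0,0,-0.029,1],[0,0,0,-0.029,1]])

```text
time_s: 2.65
position: [0.6866, -0.15, 0.2619]
ee_rot: [-0.006, -0.272, 0.962, 0.003]
ft_force: [-0.8, -0.0, -0.6]
gripper_width: 0.999
```

move_arm(targets=[[0,0,0,-0.029,1],[0,0,0,-0.029,1],[0,0,0,0,1]])

```text
time_s: 3.02
position: [0.6861, -0.1499, 0.26]
ee_rot: [-0.007, -0.446, 0.895, 0.005]
ft_force: [-0.7, 0.4, 0.2]
gripper_width: 1.002
```

```bash
cat > snap.py <<'E'
import sys
from cell import ctrl
from h import *
def snap(n,tag):
    f=ctrl.grab_frame(n); cv2.imwrite(f"pics/{tag}.png",f["img"]); np.savez(f"pics/{tag}.npz",**f); return f
def pose():
    o=ctrl.get_obs(); from scipy.spatial.transform import Rotation as R
    q=o["ee_rot"]; M=R.from_quat(q,scalar_first=True).as_matrix()
    print("t",round(o["time_s"],2),"p",o["position"].round(4),"yang",round(float(np.degrees(np.arctan2(M[1,1],M[0,1]))),2),"zax",M[:,2].round(3),"F",o["ft_force"].round(2),"T",o["torque"].round(2),"w",round(o["gripper_width"],3),"j6",o["joint_positions"][5].round(2)); return o["position"],M
E
python3 - <<'E'
from snap import *
f=snap("wrist","w1"); p,M=pose()
for k,(lo,hi) in C.items():
    for a,c in blobs(f,lo,hi,(0,0,640,400),30):
        print(k,a,c,onz(f,*c,.1).round(4))
E
```

```text
t 3.08 p [ 0.6861 -0.1499  0.2599] yang 142.91 zax [-0.017  0.003 -1.   ] F [ 0.02 -0.29 -0.47] T [ 0.09  0.04 -0.01] w 0.995 j6 -2.87
green 147 [297.6, 187.7] [ 0.7184 -0.1545  0.1   ]
blue 373 [363.7, 90.6] [ 0.5948 -0.1962  0.1   ]
blue 6467 [63.0, 191.5] [ 0.9364 -0.3143  0.1   ]
blue 137 [304.4, 203.1] [ 0.7236 -0.135   0.1   ]
orange 128 [317.2, 213.6] [ 0.7195 -0.1156  0.1   ]
yellow 579 [478.0, 179.2] [ 0.5448 -0.0355  0.1   ]
yellow 96 [115.2, 294.5] [ 0.9877 -0.1847  0.1   ]
yellow 93 [536.8, 305.1] [0.5675 0.1582 0.1   ]
yellow 74 [115.8, 320.1] [ 1.0145 -0.1582  0.1   ]
red 63 [526.3, 184.3] [0.5023 0.0043 0.1   ]
```

View pics/w1.png

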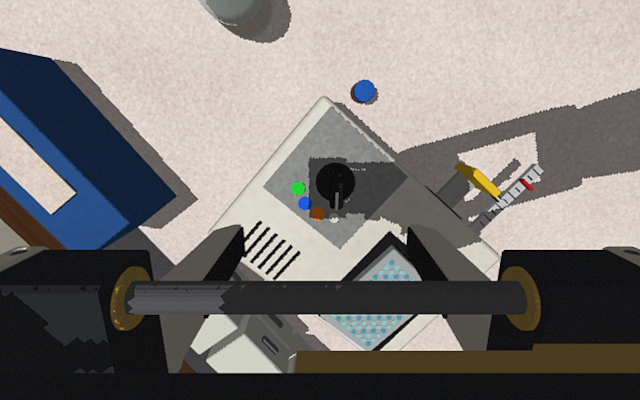

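```bash
python3 - <<'E'
from h import *
f=load("w1"); c=f["img"][140:240,270:400]; cv2.imwrite("pics/w1z.png",cv2.resize(c,None,fx=6,fy=6,interpolation=cv2.INTER_NEAREST))
print(proj(f,[.68,-.1355,.1]),proj(f,[.68,-.1355,.142]),proj(f,[.6861,-.1499,.26]))
h=cv2.cvtColor(f["img"],cv2.COLOR_BGR2HSV)
# black disc/bar
m=((h[...,2]<40)).astype(np.uint8); m[:150]=0;m[230:]=0;m[:,:290]=0;m[:,380:]=0
n,l,s,ce=cv2.connectedComponentsWithStats(m)
for i in range(1,n):
    if s[i][4]>50: print(s[i],ce[i],onz(f,*ce[i],.12))
E
```

```text
[333.86108002 180.94363665] [335.61964217 189.70089197] [323.83604139 221.64818179]
[ 316  163   39   46 1223] [335.07195421 182.50122649] [ 0.678054  -0.1373433  0.12     ]
```

View pics/w1z.png

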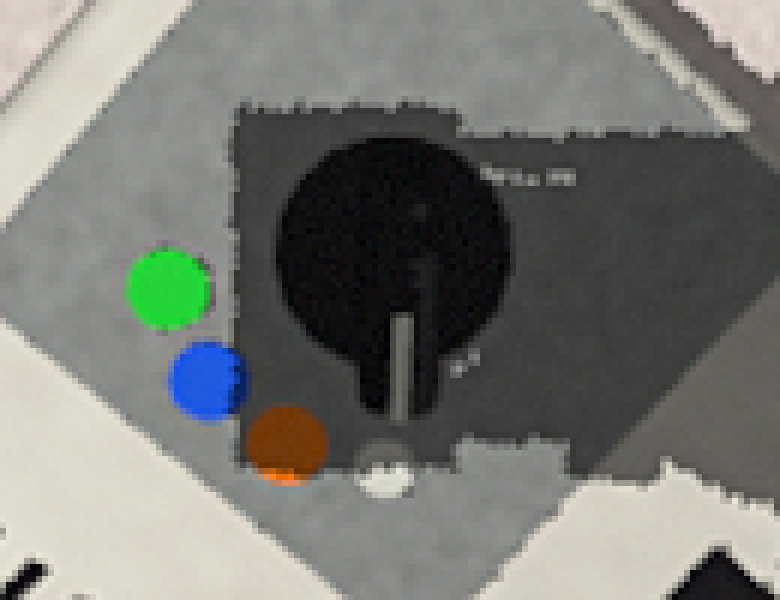

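```bash
python3 - <<'E'
from h import *
from scipy.optimize import least_squares
f=load("w1"); P=lambda x,y,z: onz(f,270+x/6-.5,140+y/6-.5,z)
D=np.array([P(169,288,.1),P(209,381,.1),P(287,445,.1),P(385,469,.1)])[:,:2]
r=least_squares(lambda q:np.hypot(*(D-q).T)-.044,[.68,-.135]); print(r.x,r.fun)
a=np.degrees(np.arctan2(*(D-r.x).T[::-1])); print(a,np.diff(a))
print("disc",P(394,256,.105))
l=P(400,312,.142)-P(398,420,.142); print("line",P(398,420,.142),np.degrees(np.arctan2(-l[1],-l[0])))
E
```

```text
[ 0.67951413 -0.13391982] [-8.10168459e-05  9.94749118e-05  4.77095391e-07 -4.56417285e-05]
[-28.22499238  -1.64355218  24.8991827   51.387025  ] [26.58144019 26.54273488 26.4878423 ]
disc [ 0.67918008 -0.13445908  0.105     ]
line [ 0.69251646 -0.11820391  0.142     ] 52.50453122065911
```

```bash
cat >> snap.py <<'E'
def delta(T):
    p,M=pose(); d=M.T@(np.array(T)-p); print("tool delta mm",(d*1000).round(1),"shares",(d/.4).round(4))
E
python3 -c "
from snap import *
delta([.6795,-.1345,.112])"
```

```text
t 3.08 p [ 0.6861 -0.1499  0.2599] yang 142.91 zax [-0.017  0.003 -1.   ] F [ 0.02 -0.29 -0.47] T [ 0.09  0.04 -0.01] w 0.995 j6 -2.87
tool delta mm [ -9.4  12.3 148. ] shares [-0.0236  0.0308  0.37  ]
```

move_arm(targets=[[-0.0236,0.0308,0.05,0.004,0.6],[0,0,0.1,0,0.6],[0,0,0.1,0,0.6],[0,0,0,0,0.6]])

```text
time_s: 3.58
position: [0.6804, -0.1343, 0.158]
ee_rot: [-0.006, -0.427, 0.904, 0.004]
ft_force: [-0.3, 0.6, 0.2]
gripper_width: 0.627
```

```bash
python3 -c "
from snap import *
delta([.6795,-.1345,.112]); f=snap('wrist','w2');print(proj(f,[.6795,-.1345,.142]))"
```

```text
t 3.58 p [ 0.6804 -0.1343  0.158 ] yang 140.53 zax [-0.015  0.002 -1.   ] F [-0.27  0.62  0.19] T [ 0.11  0.08 -0.03] w 0.627 j6 -2.81
tool delta mm [ 0.4  0.  46. ] shares [0.0009 0.     0.1151]
[324.45106859 212.96722177]
```

View pics/w2.png

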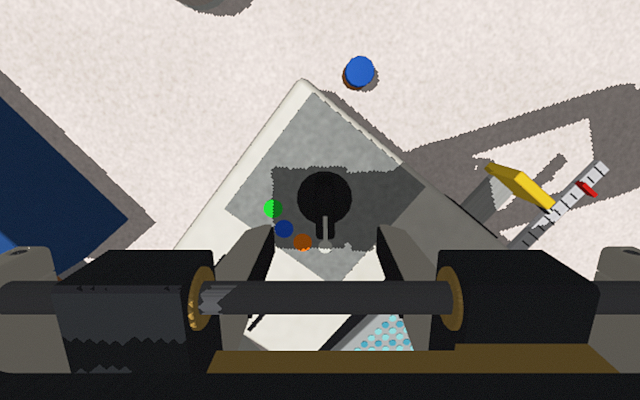

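The bar (column ~325) is centred between the fingers (272 and 378). I'll go down and close on it.

move_arm(targets=[[0,0,0.06,0.002,0.6],[0,0,0.054,0,0.6],[0,0,0,0,0.6]])

```text
time_s: 4.0
position: [0.6861, -0.1368, 0.1224]
ee_rot: [-0.001, -0.419, 0.908, -0.002]
ft_force: [0.3, -0.1, 0.2]
gripper_width: 0.601
```

```bash
python3 -c "
from snap import *
delta([.6795,-.1345,.112])"
```

```text
t 4.0 p [ 0.6861 -0.1368  0.1224] yang 139.53 zax [ 0.    -0.003 -1.   ] F [ 0.32 -0.12  0.17] T [ 0.13 -0.   -0.01] w 0.601 j6 -2.79
tool delta mm [ 2.5  6.5 10.4] shares [0.0063 0.0162 0.0259]
```

move_arm(targets=[[0.0063,0.0162,0.015,-0.0055,0.6],[0,0,0,0,0.6]])

```text
time_s: 4.25
position: [0.6811, -0.1351, 0.1201]
ee_rot: [0.001, -0.435, 0.9, -0.004]
ft_force: [0.0, -0.2, -0.2]
gripper_width: 0.597
```

```bash
python3 -c "
from snap import *
delta([.6795,-.1345,.112]); f=snap('wrist','w3')"
```

```text
t 4.25 p [ 0.6811 -0.1351  0.1201] yang 141.6 zax [ 0.005 -0.005 -1.   ] F [ 0.05 -0.18 -0.24] T [0.08 0.11 0.01] w 0.597 j6 -2.82
tool delta mm [0.5 1.7 8.1] shares [0.0013 0.0043 0.0203]
```

View pics/w3.png

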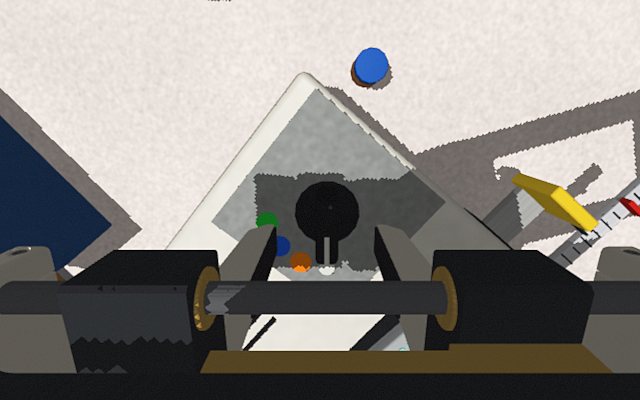

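move_arm(targets=[[0.001,0.004,0.022,0,0.6],[0,0,0,0,0.6]])

```text
time_s: 4.55
position: [0.6808, -0.1349, 0.1126]
ee_rot: [0.002, -0.435, 0.9, -0.005]
ft_force: [-0.1, -0.3, -0.2]
gripper_width: 0.597
```

```bash
python3 -c "
from snap import *
delta([.6795,-.1345,.112])"
```

```text
t 4.55 p [ 0.6808 -0.1349  0.1126] yang 141.55 zax [ 0.009 -0.007 -1.   ] F [-0.06 -0.31 -0.22] T [ 0.05  0.07 -0.05] w 0.597 j6 -2.82
tool delta mm [0.4 1.3 0.6] shares [0.0011 0.0032 0.0014]
```

move_arm(targets=[[0,0.003,0,0,0],[0,0,0,0,0],[0,0,0,0,0],[0,0,0,0,0],[0,0,0,0,0],[0,0,0,0,0]], force=20)

```text
time_s: 5.3
position: [0.6806, -0.1347, 0.1127]
ee_rot: [0.003, -0.435, 0.901, -0.006]
ft_force: [-0.2, -0.3, -1.0]
gripper_width: 0.14
```

```bash
python3 -c "
from snap import *
delta([.6795,-.1345,.112])"
```

```text
t 5.3 p [ 0.6806 -0.1347  0.1127] yang 141.54 zax [ 0.01  -0.007 -1.   ] F [-0.23 -0.32 -0.96] T [0.17 0.07 0.05] w 0.14 j6 -2.82
tool delta mm [0.5 1.  0.7] shares [0.0013 0.0026 0.0016]
```

The fingers have gripped the bar (13 mm) with almost no side force. I'll turn clockwise in part and check.

move_arm(targets=[[0,0,0,0.025,0],[0,0,0,0.025,0],[0,0,0,0.025,0]])

```text
time_s: 5.68
position: [0.6809, -0.135, 0.1127]
ee_rot: [0.004, -0.206, 0.979, -0.005]
ft_force: [0.4, 0.5, 0.1]
gripper_width: 0.141
```

```bash
python3 -c "
from snap import *
delta([.6806,-.1347,.1127])"
```

```text
t 5.67 p [ 0.6809 -0.135   0.1127] yang 113.74 zax [ 0.011 -0.008 -1.   ] F [0.37 0.46 0.1 ] T [-0.05 -0.07  0.03] w 0.141 j6 -2.34
tool delta mm [0.2 0.4 0. ] shares [0.0004 0.0011 0.    ]
```

move_arm(targets=[[0,0,0,0.025,0],[0,0,0,0.025,0],[0,0,0,0.025,0],[0,0,0,0.025,0],[0,0,0,0.025,0],[0,0,0,0.015,0],[0,0,0,0,0]])

```text
time_s: 6.55
position: [0.6809, -0.1359, 0.1127]
ee_rot: [0.006, 0.245, 0.969, -0.003]
ft_force: [0.0, -0.7, 0.1]
gripper_width: 0.144
```

```bash
python3 -c "
from snap import *
delta([.6806,-.1347,.1127]); snap('wrist','w4')"
```

```text
t 6.55 p [ 0.6809 -0.1359  0.1127] yang 61.61 zax [ 0.01  -0.009 -1.   ] F [ 0.02 -0.68  0.14] T [-0.01 -0.11  0.04] w 0.144 j6 -1.43
tool delta mm [ 0.8  0.9 -0.1] shares [ 0.002   0.0023 -0.0001]
```

View pics/w4.png

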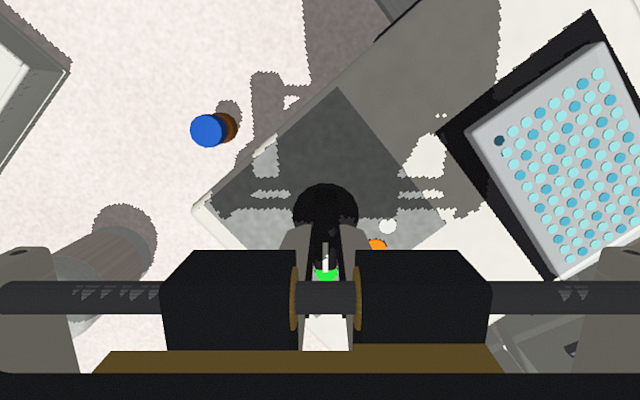

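The white line at (325,258) points at the green dot (326,275). I'll release, rise and look.

move_arm(targets=[[0,0,0,0,0.6],[0,0,0,0,0.6],[0,0,0,0,0.6],[0,0,0,0,0.6],[0,0,-0.1,0,0.6],[0,0,-0.13,0,0.6],[0,0,-0.14,0,0.6],[0,0,0,0,0.6]])

```text
time_s: 7.6
position: [0.6784, -0.1339, 0.2637]
ee_rot: [0.004, 0.243, 0.97, -0.003]
ft_force: [0.6, -0.3, 0.3]
gripper_width: 0.601
```

```bash
python3 -c "
from snap import *
pose(); f=snap('wrist','w5'); cv2.imwrite('pics/w5z.png',cv2.resize(f['img'][100:260,220:420],None,fx=3.7,fy=3.7))"
```

```text
t 7.6 p [ 0.6784 -0.1339  0.2637] yang 61.91 zax [ 0.007 -0.007 -1.   ] F [ 0.56 -0.27  0.33] T [-0.1   0.01 -0.04] w 0.601 j6 -1.43
```

View pics/w5z.png

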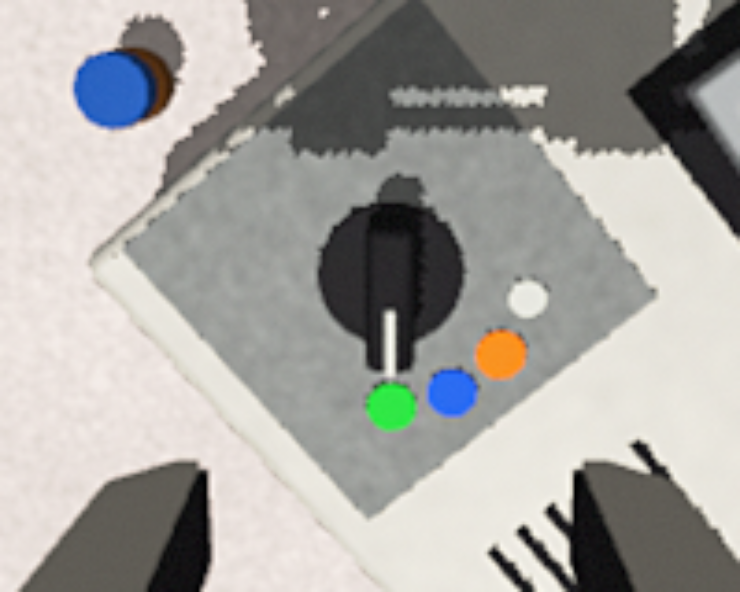

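The knob is set: line and green dot are both at column 390 in the zoomed view. Next I'll move above the yellow tab and turn the jaws along the slide.

move_arm(targets=[[0.139,0.024,0,0,0.6],[0.139,0.024,0,0,0.6],[0.139,0.024,0,0,0.6],[0,0,0,0.028,0.6],[0,0,0,0.028,0.6],[0,0,0,0.028,0.6],[0,0,0,0.028,0.6],[0,0,0,0.027,0.6],[0,0,0,0,0.6]])

```text
time_s: 8.78
position: [0.5287, -0.0236, 0.239]
ee_rot: [-0.014, 0.64, 0.768, -0.008]
ft_force: [-0.7, 0.2, 0.3]
gripper_width: 0.6
```

```bash
python3 -c "
from snap import *
pose(); f=snap('wrist','w6')
for k in ('yellow','red'):
    for a,c in blobs(f,*C[k],(0,0,640,400),20): print(k,a,c,onz(f,*c,.1).round(4))"
```

```text
t 8.78 p [ 0.5287 -0.0236  0.239 ] yang 10.42 zax [-0.032  0.004 -0.999] F [-0.68  0.21  0.26] T [-0.06  0.05  0.01] w 0.6 j6 -0.43
yellow 350 [338.2, 181.0] [ 0.5386 -0.0231  0.1   ]
yellow 126 [452.6, 301.5] [ 0.7005 -0.1417  0.1   ]
yellow 77 [196.2, 302.9] [ 0.3966 -0.2061  0.1   ]
red 44 [305.8, 136.0] [0.4958 0.0181 0.1   ]
```

View pics/w6.png

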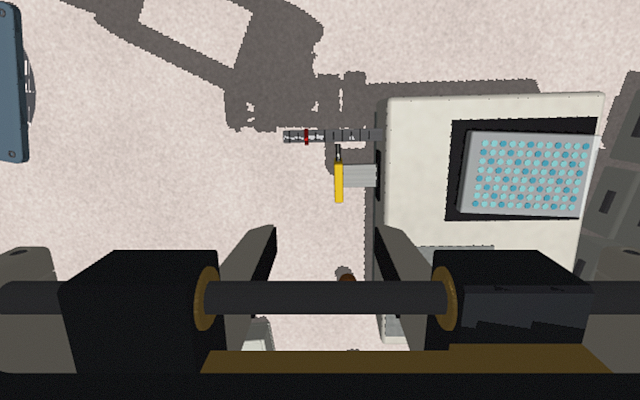

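```bash
python3 -c "
from h import *
f=load('w6'); cv2.imwrite('pics/w6z.png',cv2.resize(f['img'][110:220,270:400],None,fx=6,fy=5.45,interpolation=cv2.INTER_NEAREST))
h=cv2.cvtColor(f['img'],cv2.COLOR_BGR2HSV); m=cv2.inRange(h,*C['yellow']); m[:110]=0;m[230:]=0
ys,xs=np.nonzero(m); 
pts=np.array([xs,ys]).T.astype(np.float32); r=cv2.minAreaRect(pts); b=cv2.boxPoints(r); print(r,b)
for q in b: print(onz(f,*q,.101).round(4))
"
```

```text
((338.0, 180.0), (44.0, 8.0), 90.0) [[334. 158.]
 [342. 158.]
 [342. 202.]
 [334. 202.]]
[0.5294 0.0009 0.101 ]
[0.5377 0.0025 0.101 ]
[ 0.5472 -0.0453  0.101 ]
[ 0.5385 -0.047   0.101 ]
```

View pics/w6z.png

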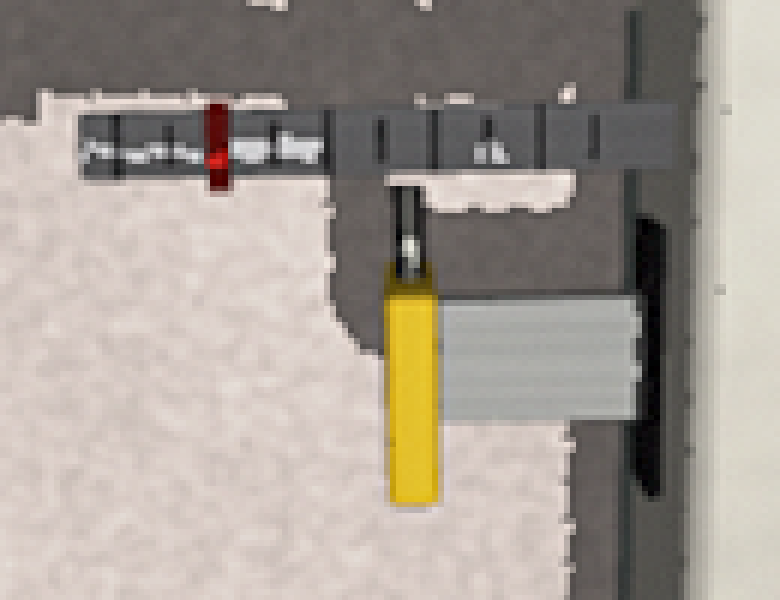

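```bash
python3 -c "
from snap import *
f=load('w6'); P=lambda x,y,z: onz(f,270+x/6-.5,110+y/5.45-.5,z)
T=P(412,401,.101); print('tab',T)
u=-np.array([np.cos(np.radians(11.2)),np.sin(np.radians(11.2))])
I=P(408,240,.083); Mk=P(218,150,.084); print(I,Mk,'along',(Mk-I)[:2]@u, 'tab->idx',(I-T)[:2]@u)
h=cv2.cvtColor(f['img'],cv2.COLOR_BGR2HSV)
delta([T[0],T[1],.16])
# reader front top edge yaw check
"
```

```text
tab [ 0.53894834 -0.02514243  0.101     ]
[0.53267627 0.0040338  0.083     ] [0.49480301 0.01561013 0.084     ] along 0.03490344790179832 tab->idx 0.00048559068829572157
t 8.82 p [ 0.5286 -0.0236  0.239 ] yang 10.52 zax [-0.032  0.004 -0.999] F [ 0.27  0.28 -1.02] T [-0.02 -0.01  0.01] w 0.601 j6 -0.44
tool delta mm [-4.2 12.3 78.6] shares [-0.0105  0.0307  0.1965]
```

move_arm(targets=[[-0.01,0.03,0.05,-0.002,0.4],[0,0,0.06,0,0.4],[0,0,0.06,0,0.4],[0,0,0,0,0.4]])

```text
time_s: 9.32
position: [0.5378, -0.0248, 0.1664]
ee_rot: [-0.016, 0.629, 0.777, -0.009]
ft_force: [-0.5, 0.7, -0.4]
gripper_width: 0.404
```

```bash
python3 -c "
from snap import *
delta([.539,-.025,.066]); f=snap('wrist','w7');print(proj(f,[.539,-.025,.101]))"
```

```text
t 9.32 p [ 0.5378 -0.0248  0.1664] yang 12.09 zax [-0.036  0.005 -0.999] F [-0.53  0.72 -0.4 ] T [ 0.    0.1  -0.03] w 0.404 j6 -0.46
tool delta mm [ -1.7   4.5 100.3] shares [-0.0043  0.0113  0.2508]
[329.07672642 198.32268099]
```

View pics/w7.png

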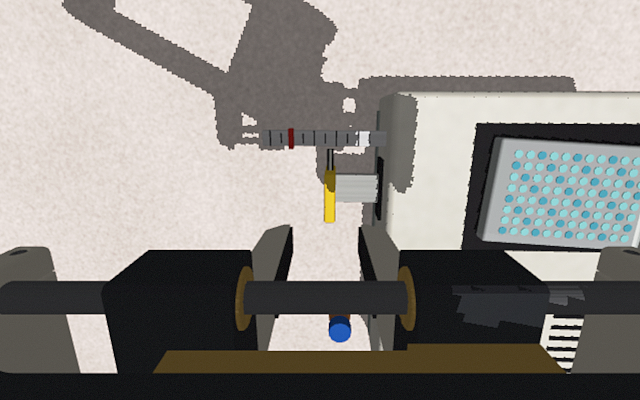

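move_arm(targets=[[-0.004,0.011,0.06,0.0025,0.4],[0,0,0.07,0,0.4],[0,0,0,0,0.4]])

```text
time_s: 9.75
position: [0.5446, -0.0261, 0.1184]
ee_rot: [-0.011, 0.633, 0.774, -0.007]
ft_force: [0.2, -0.5, -0.4]
gripper_width: 0.397
```

```bash
python3 -c "
from snap import *
delta([.539,-.025,.066]); f=snap('wrist','w8');print(proj(f,[.539,-.025,.101]))"
```

```text
t 9.75 p [ 0.5446 -0.0261  0.1184] yang 11.39 zax [-0.027  0.003 -1.   ] F [ 0.22 -0.48 -0.38] T [-0.04  0.11 -0.04] w 0.397 j6 -0.45
tool delta mm [ 1.8 -3.9 52.6] shares [ 0.0044 -0.0097  0.1315]
[318.4957928  212.36437496]
```

View pics/w8.png

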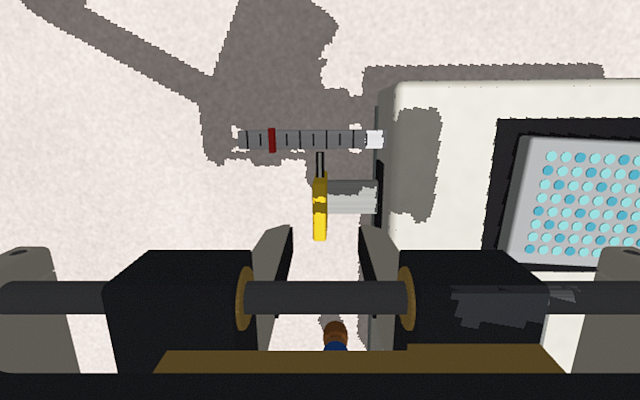

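move_arm(targets=[[0.004,-0.01,0.03,0,0.4],[0,0,0.04,0,0.4],[0,0,0,0,0.4]])

```text
time_s: 10.18
position: [0.5425, -0.026, 0.0934]
ee_rot: [-0.008, 0.633, 0.774, -0.006]
ft_force: [-0.3, 0.7, 0.5]
gripper_width: 0.401
```

```bash
python3 -c "
from snap import *
delta([.539,-.025,.066])"
```

```text
t 10.18 p [ 0.5425 -0.026   0.0934] yang 11.44 zax [-0.019  0.001 -1.   ] F [-0.3   0.67  0.5 ] T [-0.04  0.03  0.06] w 0.401 j6 -0.45
tool delta mm [ 1.5 -2.7 27.4] shares [ 0.0038 -0.0069  0.0686]
```

move_arm(targets=[[0.003,-0.007,0.03,0,0.4],[0,-0.002,0.03,0,0.4],[0,0,0,0,0.4]])

```text
time_s: 10.55
position: [0.538, -0.0254, 0.0678]
ee_rot: [-0.008, 0.633, 0.774, -0.006]
ft_force: [-0.1, -0.5, -0.6]
gripper_width: 0.401
```

```bash
python3 -c "
from snap import *
delta([.539,-.025,.066]);f=snap('wrist','w9')"
```

```text
t 10.55 p [ 0.538  -0.0254  0.0678] yang 11.44 zax [-0.019  0.001 -1.   ] F [-0.15 -0.48 -0.65] T [-0.07  0.06  0.06] w 0.401 j6 -0.45
tool delta mm [0.2 1.1 1.8] shares [0.0006 0.0028 0.0045]
```

View pics/w9.png

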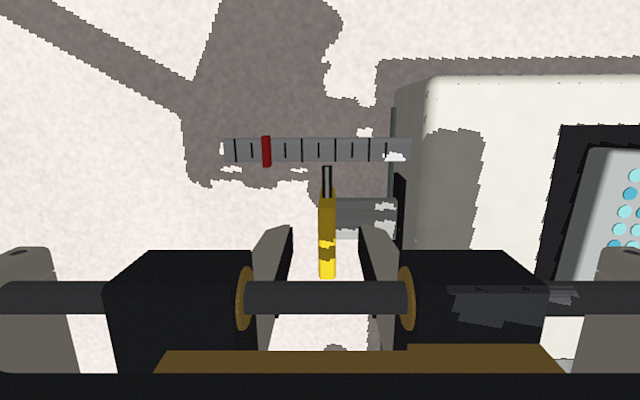

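The tab (column 327) is centred between the fingers at the right height. I'll grip.

move_arm(targets=[[0,0.002,0,0,0],[0,0,0,0,0],[0,0,0,0,0],[0,0,0,0,0],[0,0,0,0,0]], force=35)

```text
time_s: 11.22
position: [0.5389, -0.0258, 0.0691]
ee_rot: [-0.007, 0.633, 0.774, -0.006]
ft_force: [1.0, -0.4, -0.9]
gripper_width: 0.1
```

```bash
cat >> h.py <<'E'
def gap(f,uI,vI,uM,vM,zI=.081,zM=.084,yaw=11.2):
    u=-np.array([np.cos(np.radians(yaw)),np.sin(np.radians(yaw))])
    I=onz(f,uI,vI,zI);M=onz(f,uM,vM,zM); return I.round(4),M.round(4),round(float((M-I)[:2]@u)*1000,2)
E
python3 -c "
from snap import *
pose();f=snap('wrist','w10'); cv2.imwrite('pics/w10z.png',cv2.resize(f['img'][120:220,210:410],None,fx=4,fy=4,interpolation=cv2.INTER_NEAREST))"
```

```text
t 11.22 p [ 0.5389 -0.0258  0.0691] yang 11.46 zax [-0.019  0.    -1.   ] F [ 1.05 -0.42 -0.92] T [-0.1   0.1   0.04] w 0.1 j6 -0.45
```

View pics/w10z.png

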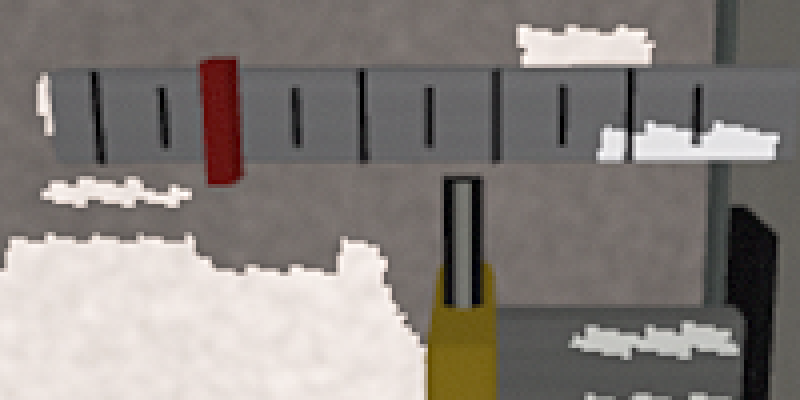

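```bash
python3 -c "
from snap import *
f=load('w10'); print(gap(f,210+463/4-.5,120+180/4,210+220/4-.5,120+120/4)); print(gap(f,210+463/4-.5,120+180/4,210+221/4-.5,120+175/4,zM=.0795))
for a,c in blobs(f,*C['red'],(230,110,300,180),5): print(a,c)"
```

```text
(array([0.531 , 0.0146, 0.081 ]), array([0.4952, 0.0166, 0.084 ]), 34.77)
(array([0.531 , 0.0146, 0.081 ]), array([0.4957, 0.0078, 0.0795]), 35.95)
254 [264.9, 149.8]
```

move_arm(targets=[[0,-0.025,0,0,0],[0,-0.025,0,0,0],[0,-0.025,0,0,0],[0,0,0,0,0]])

```text
time_s: 11.78
position: [0.5163, -0.0306, 0.0691]
ee_rot: [-0.002, 0.634, 0.774, 0.0]
ft_force: [6.0, 2.6, -6.9]
gripper_width: 0.102
```

```bash
python3 -c "
from snap import *
pose();f=snap('wrist','w11'); cv2.imwrite('pics/w11z.png',cv2.resize(f['img'][110:230,250:410],None,fx=5,fy=5,interpolation=cv2.INTER_NEAREST))"
```

```text
t 11.78 p [ 0.5163 -0.0306  0.0691] yang 11.37 zax [-0.002  0.003 -1.   ] F [ 6.03  2.58 -6.87] T [ 0.35 -0.95  0.08] w 0.102 j6 -0.48
```

View pics/w11z.png

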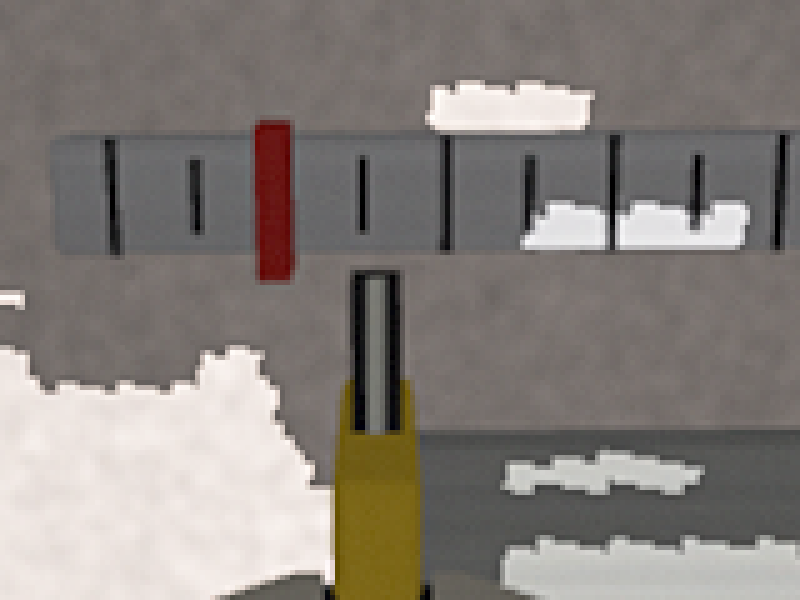

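```bash
python3 -c "
from snap import *
f=load('w11'); print(gap(f,250+376/5-.5,110+272/5,250+275/5-.5,110+200/5))"
```

```text
(array([0.5079, 0.0101, 0.081 ]), array([0.4948, 0.0164, 0.084 ]), 11.54)
```

move_arm(targets=[[0,-0.018,0,0,0],[0,-0.018,0,0,0],[0,0,0,0,0],[0,0,0,0,0]])

```text
time_s: 12.32
position: [0.5108, -0.0318, 0.0691]
ee_rot: [0.005, 0.634, 0.773, 0.008]
ft_force: [5.6, 2.6, -6.9]
gripper_width: 0.098
```

```bash
python3 -c "
from snap import *
pose();f=snap('wrist','w12'); cv2.imwrite('pics/w12z.png',cv2.resize(f['img'][110:230,250:410],None,fx=5,fy=5,interpolation=cv2.INTER_NEAREST))"
```

```text
t 12.32 p [ 0.5108 -0.0318  0.0691] yang 11.25 zax [ 0.018  0.006 -1.   ] F [ 5.61  2.56 -6.86] T [ 0.29 -0.96  0.  ] w 0.098 j6 -0.49
```

View pics/w12z.png

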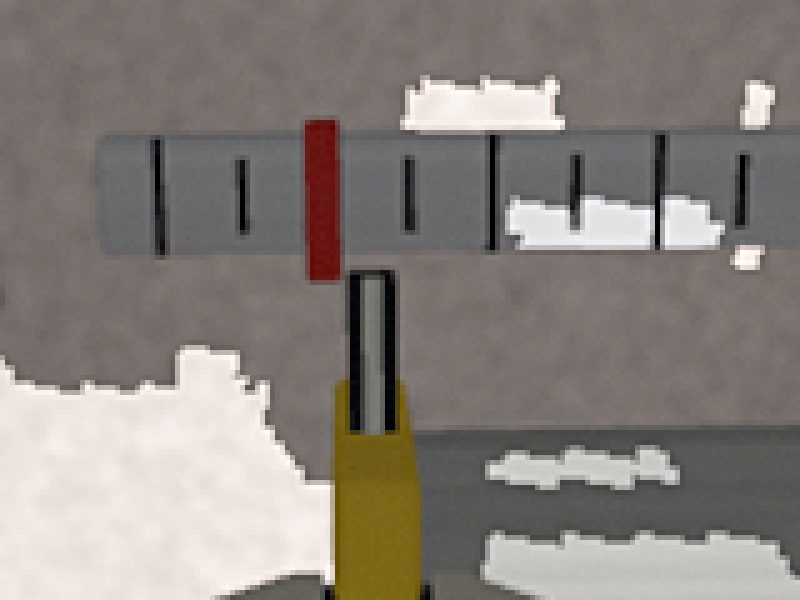

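```bash
python3 -c "
from snap import *
f=load('w12'); print(gap(f,250+372/5-.5,110+272/5,250+322/5-.5,110+200/5))"
```

```text
(array([0.5018, 0.0088, 0.081 ]), array([0.4944, 0.0163, 0.084 ]), 5.74)
```

move_arm(targets=[[0,-0.016,0,0,0],[0,-0.014,0,0,0]])

```text
time_s: 12.62
position: [0.5042, -0.0332, 0.0692]
ee_rot: [0.009, 0.635, 0.773, 0.012]
ft_force: [8.3, 2.6, -7.7]
gripper_width: 0.099
```

```bash
python3 -c "
from snap import *
pose();f=snap('wrist','w13'); pose(); snap('wrist','w13b');pose();cv2.imwrite('pics/w13z.png',cv2.resize(f['img'][110:230,250:410],None,fx=5,fy=5,interpolation=cv2.INTER_NEAREST))"
```

```text
t 12.62 p [ 0.5042 -0.0332  0.0692] yang 11.19 zax [ 0.029  0.007 -1.   ] F [ 8.34  2.6  -7.69] T [ 0.46 -1.23  0.12] w 0.099 j6 -0.5
t 12.68 p [ 0.5038 -0.0333  0.0692] yang 11.2 zax [ 0.029  0.007 -1.   ] F [ 7.2   2.48 -7.77] T [ 0.33 -1.11  0.1 ] w 0.098 j6 -0.5
t 12.72 p [ 0.5038 -0.0333  0.0691] yang 11.19 zax [ 0.028  0.007 -1.   ] F [ 7.78  2.75 -6.61] T [ 0.41 -1.07  0.06] w 0.099 j6 -0.5
```

View pics/w13z.png

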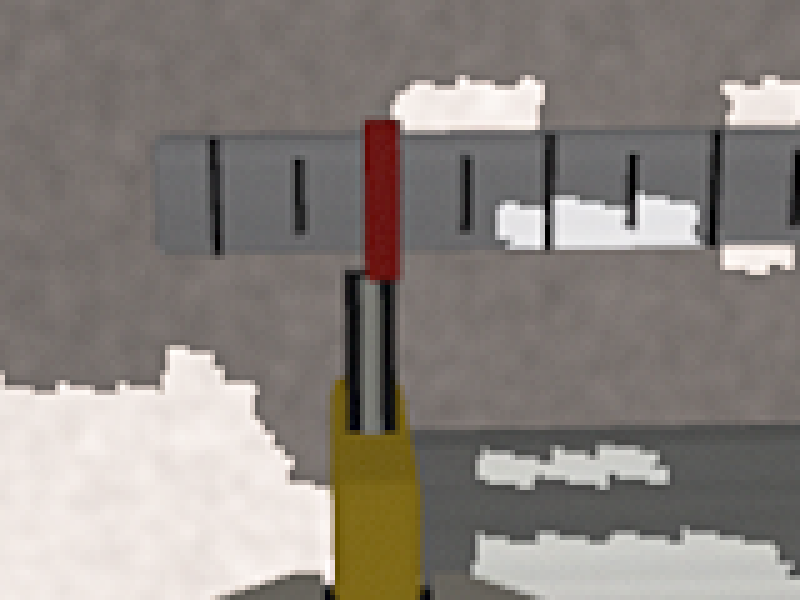

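```bash
python3 -c "
from snap import *
f=load('w13b'); cv2.imwrite('pics/w13z2.png',cv2.resize(f['img'][125:205,310:350],None,fx=10,fy=7,interpolation=cv2.INTER_NEAREST))
i=f['img'].astype(int)
red=(i[...,2]>80)&(i[...,1]<50); 
for v in range(135,168,4): print(v,np.nonzero(red[v,300:350])[0][[0,-1]]+300)
for v in range(170,195,4): print(v,i[v,315:335].sum(1).tolist())
"
```

```text
135 [324 329]
139 [324 329]
143 [324 329]
147 [324 329]
151 [324 329]
155 [324 329]
159 [324 329]
163 [324 329]Traceback (most recent call last):
  File "<string>", line 6, in <module>
    for v in range(135,168,4): print(v,np.nonzero(red[v,300:350])[0][[0,-1]]+300)
                                       ~~~~~~~~~~~~~~~~~~~~~~~~~~~~~^^^^^^^^
IndexError: index 0 is out of bounds for axis 0 with size 0
```

```bash
cat >> h.py <<'E'
def fine(f):
    i=f['img'].astype(int); g=i.sum(2)
    rd=(i[...,2]>i[...,1]*2)&(i[...,2]>50); rows=[np.nonzero(rd[v,290:360])[0]+290 for v in range(134,165)]
    uM=np.mean([r.mean() for r in rows if len(r)]); wM=np.mean([len(r) for r in rows if len(r)])
    us=[]
    for v in range(168,192,2):
        s=g[v,316:334].astype(float)
        # dark-bright-dark: bright stripe centroid between dark minima
        d=np.nonzero(s<100)[0]
        if len(d)<2: continue
        a,b=d[0],d[-1]; seg=np.clip(s[a:b+1]-100,0,None); 
        if seg.sum()>0: us.append((seg*np.arange(a,b+1)).sum()/seg.sum()+316)
    uI=np.median(us)
    print("uM",uM.round(2),"w",wM.round(2),"uI",uI.round(2),"gap",[gap(f,uI,v,uM,150,zI=z) for v,z in((166,.081),(166,.084))])
E
python3 -c "
from snap import *
for n in('w12','w13','w13b'): fine(load(n))
"
```

```text
uM 314.0 w 6.48 uI 323.96 gap [(array([0.502 , 0.0079, 0.081 ]), array([0.4945, 0.0163, 0.084 ]), 5.72), (array([0.5018, 0.0084, 0.084 ]), array([0.4945, 0.0163, 0.084 ]), 5.68)]
uM 325.94 w 6.87 uI 323.7 gap [(array([0.4951, 0.0064, 0.081 ]), array([0.4944, 0.0162, 0.084 ]), -1.22), (array([0.4949, 0.0069, 0.084 ]), array([0.4944, 0.0162, 0.084 ]), -1.29)]
uM 326.52 w 6.03 uI 323.69 gap [(array([0.4947, 0.0063, 0.081 ]), array([0.4943, 0.0162, 0.084 ]), -1.55), (array([0.4945, 0.0068, 0.084 ]), array([0.4943, 0.0162, 0.084 ]), -1.62)]
```

move_arm(targets=[[0,-0.0023,0,0,0]])

```text
time_s: 12.85
position: [0.5049, -0.033, 0.0692]
ee_rot: [0.01, 0.635, 0.772, 0.013]
ft_force: [7.8, 1.8, -8.5]
gripper_width: 0.098
```

```bash
python3 -c "
from snap import *
pose();snap('wrist','w14'); f=snap('wrist','w14b');pose();fine(load('w14'));fine(f);cv2.imwrite('pics/w14z.png',cv2.resize(f['img'][110:230,250:410],None,fx=5,fy=5,interpolation=cv2.INTER_NEAREST))"
```

```text
t 12.85 p [ 0.5049 -0.033   0.0692] yang 11.16 zax [ 0.033  0.008 -0.999] F [ 7.83  1.8  -8.5 ] T [ 0.39 -1.01  0.09] w 0.098 j6 -0.51
t 12.95 p [ 0.505  -0.033   0.0692] yang 11.16 zax [ 0.033  0.008 -0.999] F [ 7.77  2.89 -8.14] T [ 0.44 -1.07  0.04] w 0.099 j6 -0.51
uM 324.5 w 6.0 uI 323.46 gap [(array([0.4956, 0.0065, 0.081 ]), array([0.4943, 0.0162, 0.084 ]), -0.53), (array([0.4955, 0.007 , 0.084 ]), array([0.4943, 0.0162, 0.084 ]), -0.61)]
uM 324.5 w 6.0 uI 323.45 gap [(array([0.4957, 0.0065, 0.081 ]), array([0.4943, 0.0162, 0.084 ]), -0.54), (array([0.4955, 0.007 , 0.084 ]), array([0.4943, 0.0162, 0.084 ]), -0.62)]
```

View pics/w14z.png

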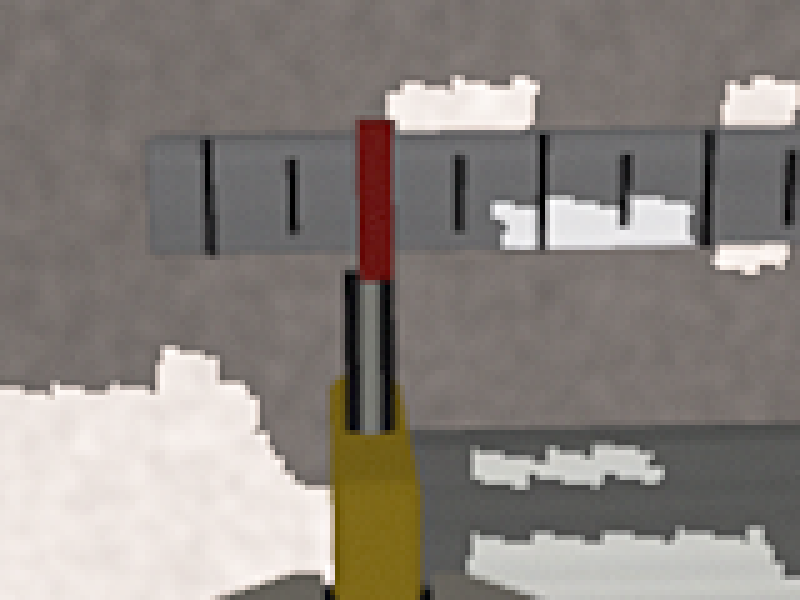

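move_arm(targets=[[0,-0.004,0,0,0]])

```text
time_s: 13.08
position: [0.5055, -0.0329, 0.0692]
ee_rot: [0.012, 0.635, 0.772, 0.015]
ft_force: [7.6, 2.6, -7.5]
gripper_width: 0.097
```

```bash
python3 -c "
from snap import *
pose();snap('wrist','w15'); f=snap('wrist','w15b');pose();fine(load('w15'));fine(f);cv2.imwrite('pics/w15z.png',cv2.resize(f['img'][110:230,250:410],None,fx=5,fy=5,interpolation=cv2.INTER_NEAREST))"
```

```text
t 13.07 p [ 0.5055 -0.0329  0.0692] yang 11.13 zax [ 0.037  0.008 -0.999] F [ 7.58  2.63 -7.51] T [ 0.36 -0.97  0.14] w 0.097 j6 -0.51
t 13.18 p [ 0.5055 -0.0329  0.0692] yang 11.13 zax [ 0.038  0.008 -0.999] F [ 7.53  2.27 -7.55] T [ 0.43 -1.12  0.1 ] w 0.096 j6 -0.51
uM 323.61 w 6.23 uI 323.44 gap [(array([0.4962, 0.0066, 0.081 ]), array([0.4943, 0.0162, 0.084 ]), -0.03), (array([0.496 , 0.0071, 0.084 ]), array([0.4943, 0.0162, 0.084 ]), -0.12)]
uM 323.56 w 6.13 uI 323.42 gap [(array([0.4962, 0.0066, 0.081 ]), array([0.4943, 0.0162, 0.084 ]), -0.01), (array([0.496 , 0.0071, 0.084 ]), array([0.4943, 0.0162, 0.084 ]), -0.1)]
```

View pics/w15z.png

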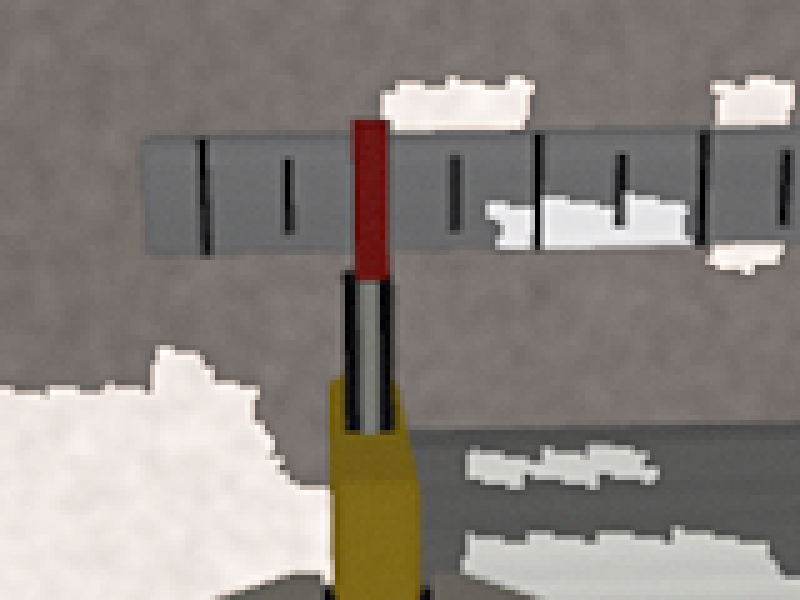

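Aligned: index and rider are both at column ~370 in the zoomed view. I'll check the hold, the knob and the bystanders from the fixed cameras.

```bash
python3 -c "
from snap import *
f=snap('scene','s1');g=snap('top','t1')
a=cv2.resize(f['img'][180:330,240:420],(400,333));b=cv2.resize(g['img'][100:220,285:395],(400,436))
im=np.zeros((436,800,3),np.uint8);im[:333,:400]=a;im[:,400:]=b;cv2.imwrite('pics/fin.png',im)
for n,w in(('scene0',f),('top0',g)):
    d=cv2.absdiff(load(n)['img'],w['img']).max(2); m=(d>60).astype(np.uint8); c,l,s,ce=cv2.connectedComponentsWithStats(m)
    print(n,[s[i].tolist() for i in range(1,c) if s[i][4]>60])
fine(snap('wrist','w16'));pose()"
```

```text
scene0 [[241, 0, 17, 10, 108], [239, 9, 20, 12, 125], [238, 18, 58, 26, 598], [349, 29, 21, 9, 71], [197, 34, 39, 25, 526], [338, 56, 21, 25, 129], [264, 72, 109, 48, 1675], [233, 108, 107, 124, 5259]]
top0 [[321, 164, 23, 10, 139], [222, 174, 154, 209, 13189], [45, 274, 244, 126, 14634], [329, 349, 33, 51, 503]]
uM 323.58 w 6.16 uI 323.43 gap [(array([0.4962, 0.0066, 0.081 ]), array([0.4943, 0.0162, 0.084 ]), -0.01), (array([0.496 , 0.0071, 0.084 ]), array([0.4943, 0.0162, 0.084 ]), -0.11)]
t 13.32 p [ 0.5055 -0.0329  0.0692] yang 11.13 zax [ 0.037  0.008 -0.999] F [ 7.74  2.81 -8.02] T [ 0.39 -1.05  0.05] w 0.1 j6 -0.51
```

View pics/fin.png

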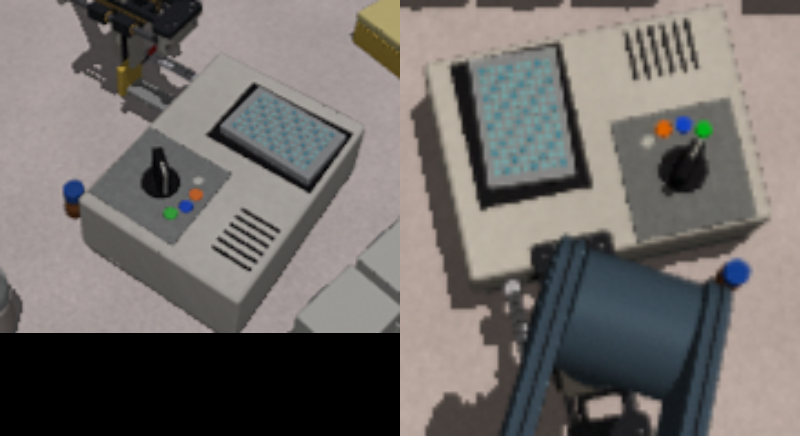

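View pics/s1.png

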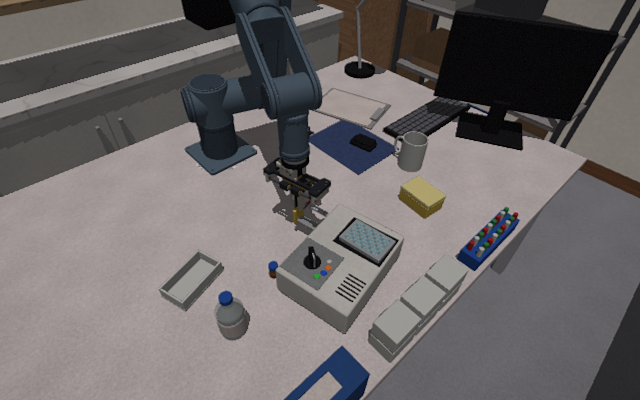

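The scene view shows the knob at (313,258) still pointing at the green dot, and the plate, vial (272,268) and other things where they were. The hold has not moved since the last adjustment, so I'm handing in.

```bash
python3 -c "
from snap import *
print(ctrl.job_done()); pose()"
```

```text
the job is handed in; nothing more can be done
None
the job is handed in; nothing more can be done
```

The job is handed in at about 13.3 s of the 45 s. The lamp selector points at the green dot, and the arm is still holding the shutter slide out at the red rider.

- **Selector:** I gripped the knob's bar and turned it clockwise through 1.38 rad to the third position, which is the green one here. After I let go, the close-up showed the white line on the green dot, and the last scene view still showed it there.
- **Shutter:** I took the yellow tab front to back from above with 35 N and pulled it out about 35 mm. I overshot by about 1.5 mm on the way and eased back. The last wrist-camera reading put the index 0.0 to 0.1 mm from the rider's centre. An uncertainty of about 1° in the slide's direction could add roughly 0.15 mm.
- **Hold:** The position did not change over the last four pictures. The wrist force is about 11 N, and the tool leans about 2° under the spring load.
- **Bystanders:** The before-and-after comparison with the scene camera showed changes only where the arm and its shadow are. In the top view the arm hides part of the area near the tab. I could not confirm the rider alignment from the fixed cameras, because the gripper blocks it.

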